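# Lock the folding monitor arm with its pin

## Robot

A 7-joint arm with a two-finger parallel gripper is mounted at the origin on the work surface. World frame = base frame: x ahead of the robot, y to its left, z up, the work surface at z = 0. Lengths are in m, angles in degrees, forces in N, time in s.
With the tool pointing down it reaches from about 0.4 to 0.9 m from the base axis. Payload 5.5 kg.
Tool frame: the origin (TCP) lies between the finger pads, 19 mm behind the fingertips; this is the grasp point; z points along the fingers, y is the line along which they close (so a half turn about z gives the same grasp; the last joint's range is limited). The gripper opens to 85 mm and grips with 20 to 120 N. Pads are 22 mm wide; open, the fingers measure 114 mm over their backs; the gripper's body (76 mm by 85 mm) begins 54 mm behind the grasp point. The pads swing forward as they close: fully open they stand 13 mm farther back than shut.
Start: joints at [81.543, 28.699, -24.465, 88.831, 12.651, 65.22, -12.049], TCP at [0.26, -0.596, 0.25] pointing down, gripper open.
Joint ranges: [-164.97, 164.97], [-17.58, 116.51], [-87.97, 89.64], [11.32, 138.91], [-80.73, 260.73], [10.89, 115.49], [-147.41, 147.41]. Speed limits (degrees/s): [147.25, 147.25, 180, 180, 180, 180, 180].

## Interface

Orientations are given as [roll, pitch, yaw] about the fixed x, y, z axes, in that order (R = Rz(yaw) Ry(pitch) Rx(roll)).
In Python, from workcell import bot gives the robot as it stands.
- The arm moves only by the tool send_rows, never from a script. Its argument "targets" is a list of rows, each a list of 4 numbers: the shift along the tool's x, y, z in cm, then the turn about the tool's z in degrees. In form: [[dx, dy, dz, turn], ...]. A call has 1 to 10 rows; each row is the pose to reach, as a shift and turn from the pose commanded when the call began, along the tool's axes at that moment; what a row does not reach only later rows make up. A row lasts 1/8 s, in which the tool goes at most 62.5 mm and 10.7 degrees, less where a joint would pass 70% of its speed; a pose out of reach is approached as far as the arm can. A call with a gripper value outside its range is refused whole. "claw" is the opening, from 0 (shut) to 1 (fully open), set as the call begins (left out, the last holds). The fingers move at their own pace and stop on an object; the grip force is fixed at half the most. Time passes only in rows, so rows that repeat a pose let the fingers close. It gives the time, the measured TCP pose, the force, the opening and the grip force at its end, in the units of the state.
- bot.read_state(): the state, without advancing time (a new reading comes with each control period).
- bot.get_image(name): name is "scene" or "side" or "wrist"; returns a dict with "pixels" (480x640x3 uint8, red, green, blue), "mtx" (3x3 intrinsics, pixels), "R" (3x3) and "t" (3): a world point X has camera coordinates R X + t. Camera axes: x right, y down, z forward; pixel columns grow to the right and rows downward; lengths in m; the calibration is good to about 2 mm. The wrist camera is an equidistant fisheye: a pixel r from the principal point sees the ray r / f radians off the axis. A picture is of the moment at which its call begins. There is no depth.
- bot.job_done(): hands the job in; it is judged then, once.
The state is a dict: "time": time; "joint_positions": joint angles; "joint_velocities": joint speeds; "effort": joint torques, N m; "eef_pos": TCP position; "tcp_rot": TCP orientation; "contact_force": force on the tool from outside, world axes, zero at the start; "wrist_torque": the same for the moment, N m; "finger_gap": finger opening in m; "grip_force": force on a finger pad.
Only numpy, scipy, OpenCV 4.12 (cv2) and the standard library are available. Lean on these libraries where they do the work, as an engineer would, in place of code of your own. Each camera call takes 0.05 s, during which the arm holds its last target. There are 200 camera calls.

## Task

Lock the folding arm on the trolley for transport: swing it by its upright post until its slotted end lies in the fork, under the fork's bore. Then take the thick pin with the tall flat handle from the wooden rack and push it gently, feeling for the bore and never forcing it, down through fork and arm until its collar is fully home on the fork, and let go. Leave the thin spare pin in the rack and everything else where it is.

Things in the scene. Friction and masses are not known exactly. Their poses are not given: they have to be found in the camera images.
- mount: Arm mount fixed to the table: dark steel base plate 110 x 310 x 8 mm. Origin: centre of its underside; z up, y along its length. The hub of the folding arm (radius 22 mm, 62 mm tall) stands at y = -100 mm, the aluminium fork round y = +80 mm. The fork: lower block 46 x 46 mm up to z = 34 mm, a gap, an upper ear 46 x 46 x 10 mm with top face at z = 60 mm, and a joining wall on its +x side.
- fork_mark (a point): Nominal mouth of the fork's bore: x 0, y +80, z 60 mm of the mount (top face of the ear). The fork is clamped in slots, so the real bore stands up to 12 mm off along the mount's y and 4 mm along x, either way, new each time and not measured; it then stays put. Bore: vertical, round, 14 mm, 1 mm chamfers, through the ear and into the block down to z = 10 mm.
- hinge (a point): Point on the arm's vertical hinge axis, level with the arm's top face: x 0, y -100, z 47 mm of the mount.
- swing (a joint): Hinge angle of the folding arm, rad. 0: arm along the mount's +y, slot centred under the nominal bore; positive is counter-clockwise from above, out of the fork towards the mount's -x. Starts at 0.45 to 0.95, stops at -0.25 and 1.3. Stiff by friction, 0.5 Nm (5 N at the post, 3 N at the slot): it stays where it is left.
- slot (a point): Centre of the slot in the arm's end, on its top face, 180 mm from the hinge axis. Arm: flat dark steel bar 28 mm wide, z = 37 to 47 mm, ending in an eye 36 mm wide. The slot goes right through, 18 mm across the bar and 42 mm along it: the pin's taper, pushed into it, drags the arm the last millimetres into line.
- post_top (a point): Top of the arm's upright black round post: 16 mm diameter, 45 mm tall (z = 47 to 92 mm), 100 mm from the hinge axis on the arm's centre line.
- pin: The thick lock pin, 70 to 140 g, standing point down in the rack. Origin: centre of its tip; z along the pin up to the handle. Taper from 8 mm diameter at the tip to 12 mm at z = 8 mm; steel shaft 12 mm to z = 46 mm; collar 28 mm diameter, z = 46 to 52 mm; flat black handle z = 52 to 96 mm, 26 mm along x, 14 mm thick along y (grip across y).
- pin_collar (a point): Centre of the underside of the pin's collar, 46 mm above the tip. It must come to rest on the top face of the fork's ear; the tip is then at z = 14 mm of the mount, 4 mm above the bore's floor.
- pin_grip (a point): Point on the pin's axis to put the TCP for a grip on the handle: 76 mm above the tip, 24 mm above the collar.
- rack: Wooden block fixed to the table, 60 x 170 x 56 mm, origin centre of underside, with two 15 mm holes at y = -50 and +50 mm; one holds the thick pin, the other the spare, either way round. The pins hang by their collars; the thick pin's tip is then 10 mm above the table, so lift it at least 50 mm to clear.
- spare: The thin spare pin in the other rack hole, to be left there: 8 mm shaft, 28 mm long below its collar, round low black knob of 18 mm diameter ending 28 mm above the rack. Origin at its tip.
- driver: Bystander: screwdriver lying on the table, 190 mm long.
- speaker: Bystander: round loudspeaker, 72 mm diameter, 24 mm high.
- board: Bystander: small green circuit board, 70 x 50 x 18 mm.
- breadboard: Bystander: white breadboard, 160 x 55 x 9 mm.
- jar: Bystander: small jar, 52 mm diameter, 60 mm high.
- bentbar: Bystander: bent dark steel bar lying flat, about 95 mm long, 14 mm thick.

How it is judged (in metres and radians):
On the way:
1. the arm is swung until its slotted end lies in the fork (within 0.06 rad of the nominal line) (value of joint swing between -0.06 and 0.06 rad), for 0.2 s.
At the end, for the whole second after the job is handed in: The thick pin stands at rest and upright (within 0.08 rad) through fork and arm, its collar home on the fork: tip less than 16 mm above the mount's underside and within 16 mm of the nominal bore axis, the arm within 0.06 rad of its nominal line (all of step 1 and z of pin in the frame of mount between 0.01 and 0.016 m and horizontal distance between pin and fork_mark below 0.016 m and angle between pin's own z axis and vertical below 0.08 rad and linear speed of pin below 0.02 m/s); the robot touches nothing.
It fails at once if the pin is forced: it presses on the mount, its arm or its fork with more than 30 N (contact force between pin and mount above 30 N).
It fails at once if the spare pin is moved more than 20 mm (distance of spare from where it was at the start of the episode above 0.02 m).
It fails at once if a bystander is moved more than 30 mm (distance of any of driver, speaker, board, breadboard, jar, bentbar from where it was at the start of the episode above 0.03 m).
It also fails if it takes over 72 s, if anything falls off the work surface, if the arm or the gripper's body presses on something with over 40 N, if the wrist force passes 120 N, or if a joint passes its speed limit or range.

## Working session

There is one attempt and no reset: what is moved stays moved. The work goes in short steps, Python scripts to look and compute and a tool call to move; the robot and the scene stay as the last step left them, time stands still between calls to the robot, and variables do not carry over. Pictures are saved under pics/ and viewed, at most 11 in all, crops included, and the job is handed in when it is done.

Besides the shell and the picture viewer there is one more tool, called after "Emit:" as name([rows], argument=value, ...), one row to a line, values as JSON. send_rows: Moves the arm, as the interface text tells. Its arguments: {"type":"object","properties":{"targets":{"type":"array"},"claw":{"type":"number"}},"required":["targets"]}

```bash
mkdir -p pics; cat > h.py <<'E'
import numpy as np, cv2
from workcell import bot
def save(n,name):
    d=bot.get_image(n); cv2.imwrite(f'pics/{name}.png',d['pixels'][:,:,::-1]); np.savez(f'pics/{name}.npz',**d); return d
def ld(name): return dict(np.load(f'pics/{name}.npz'))
def ray(d,u,v,fish=False):
    K=d['mtx']; x=(u-K[0,2])/K[0,0]; y=(v-K[1,2])/K[1,1]
    if fish:
        r=np.hypot(x,y); c=np.array([x/r*np.sin(r),y/r*np.sin(r),np.cos(r)]) if r>1e-9 else np.array([0,0,1.])
    else: c=np.array([x,y,1.])
    c=d['R'].T@c; return -d['R'].T@d['t'], c/np.linalg.norm(c)
def plane(d,u,v,z,fish=False):
    o,r=ray(d,u,v,fish); return o+r*(z-o[2])/r[2]
def tri(*rs):
    A=np.zeros((3,3));b=np.zeros(3)
    for o,r in rs:
        P=np.eye(3)-np.outer(r,r);A+=P;b+=P@o
    X=np.linalg.solve(A,b); return X,[np.linalg.norm((np.eye(3)-np.outer(r,r))@(X-o)) for o,r in rs]
def proj(d,X,fish=False):
    c=d['R']@np.asarray(X)+d['t'];K=d['mtx']
    if fish:
        s=np.hypot(c[0],c[1]);th=np.arctan2(s,c[2]);p=c[:2]/s*th
    else:p=c[:2]/c[2]
    return p[0]*K[0,0]+K[0,2],p[1]*K[1,1]+K[1,2]
E
python3 - <<'E'
from h import *
for n in('scene','side','wrist'):
    d=save(n,n+'0'); print(n,d['mtx'][0],-d['R'].T@d['t'],d['R'][2])
print(bot.read_state())
E
```

```text
scene [622.65460448   0.         326.50600261] [ 1.19404073 -0.52149056  1.25906915] [-0.43327766  0.38188219 -0.8163556 ]
side [458.1483329   0.        319.2928808] [ 0.23811901 -0.48733288  0.76863519] [ 0.36035919  0.56142321 -0.74494647]
wrist [371.64829954   0.         318.69454493] [ 0.32996924 -0.56562355  0.37362397] [-0.27464016 -0.11809729 -0.95426716]
{'time': 0.15, 'joint_positions': array([ 81.54338547,  28.74255935, -24.45599164,  88.87567975,
        12.65106518,  65.21970964, -12.04870188]), 'joint_velocities': array([ 0.02959061, -0.12889434, -0.07052218, -0.24651024, -0.11096176,
        0.01274199,  0.08546439]), 'effort': array([-7.15156071e-03, -5.70030320e+01, -5.82523093e+00, -2.81282383e+01,
        1.07809584e-02,  7.85638578e-03,  9.17289617e-05]), 'eef_pos': array([ 0.25934894, -0.59548553,  0.24920119]), 'tcp_rot': array([-1.79915126e+02, -3.78503995e-03,  2.35398437e+01]), 'contact_force': array([-0.37295386,  0.25009072, -0.27063256]), 'wrist_torque': array([-0.00229438, -0.00832577, -0.04096238]), 'grip_force': 0.0, 'finger_gap': 0.08513661697792348}
```

View pics/scene0.png

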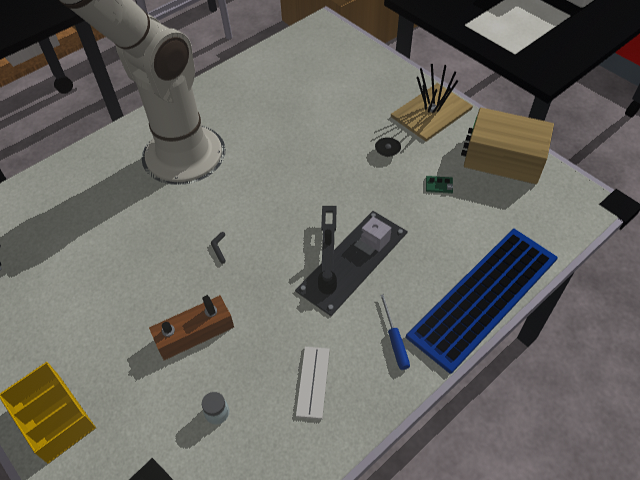

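View pics/side0.png

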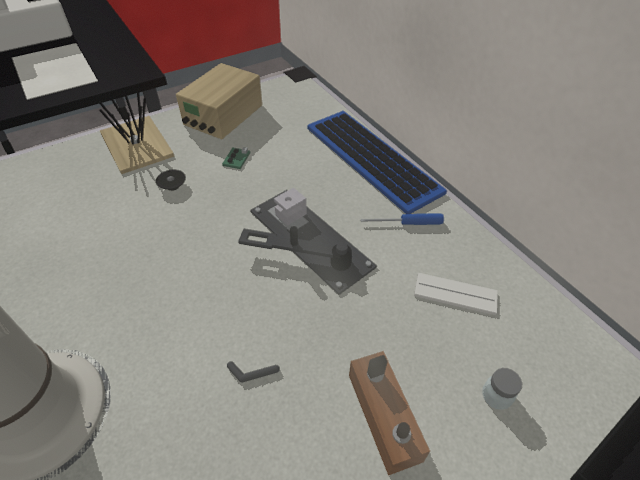

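The scene view shows the thick pin at (209,305), the spare at (168,328), the hub at (327,280) and the fork ear at (376,230). In the side view the same things are at (377,368), (402,432), (341,255) and (291,205). The arm's eye is at (329,215) in scene and (256,238) in side.

```bash
python3 - <<'E'
from h import *
def crop(n,x,y,w,h): 
    i=cv2.imread(f'pics/{n}0.png')[y:y+h,x:x+w]; return cv2.resize(i,(400,300),interpolation=cv2.INTER_CUBIC)
a=np.vstack([np.hstack([crop('scene',290,195,133,100),crop('scene',290,230,133,100)]),np.hstack([crop('side',235,180,160,120),crop('side',235,180,100,75)])])
cv2.imwrite('pics/c1.png',a)
b=np.vstack([np.hstack([crop('scene',140,280,100,75),crop('side',330,345,133,100)]),])
cv2.imwrite('pics/c2.png',b)
E
```

```text
(no output)
```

View pics/c1.png

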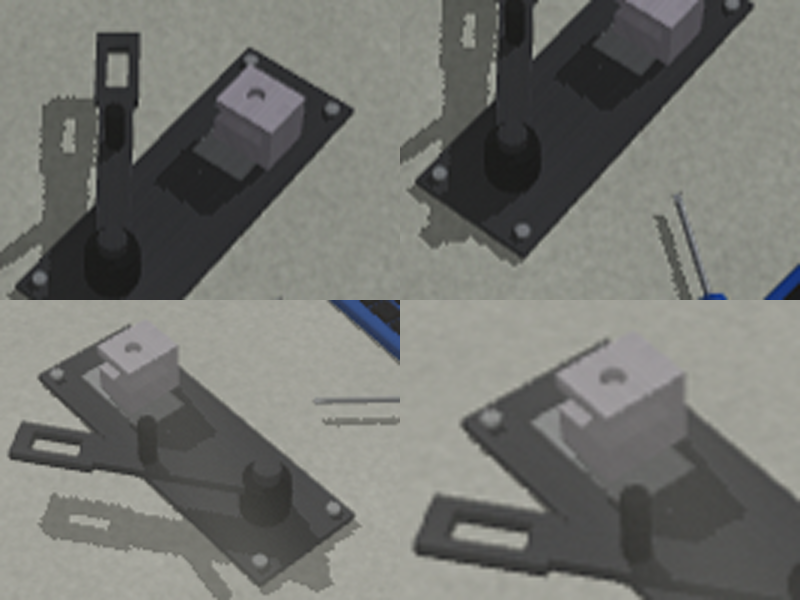

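View pics/c2.png

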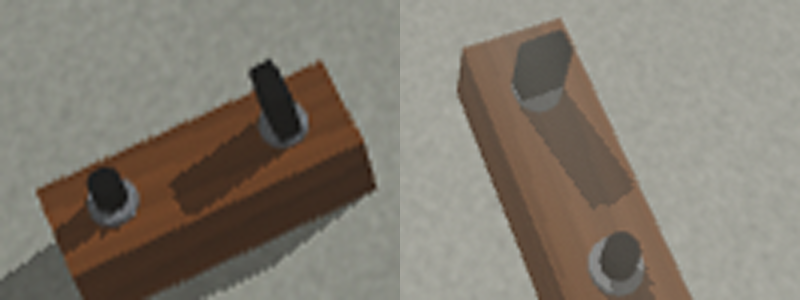

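Crops show: bore at scene (375.1,226.6) and side (288.1,199.3); slot at (328.9,218.3) and (257.5,239.2); post top at (327.9,231.6) and (293.8,228.4); the plate corners and the rack's top corners are all clear. The thick pin's flat handle is edge-on in the scene view.

```bash
python3 - <<'E'
from h import *
s,w=ld('scene0'),ld('side0')
def T(n,a,b):
    X,e=tri(ray(s,*a),ray(w,*b)); print(n,X.round(4),np.round(e,4))
T('bore',(375.1,226.6),(288.1,199.3))
T('slot',(328.9,218.3),(257.5,239.2))
T('post',(327.9,231.6),(293.8,228.4))
T('hub',(327.2,273.2),(341.4,246.4))
C1=[(373.1,211),(407.4,231.6),(330.9,315.8),(295.3,289.9)]
C2=[(250.2,210.8),(287,190),(376.6,266.4),(339.8,294)]
P=[]
for n,a,b in zip('ABCD',C1,C2):
    T(n,a,b); P+=[(plane(s,*a,.008)+plane(w,*b,.008))/2]; print(P[-1].round(4))
P=np.array(P); c=P.mean(0); yv=(P[0]+P[1]-P[2]-P[3])[:2]; L=np.linalg.norm(yv)/2; yv/=2*L
xv=np.array([yv[1],-yv[0]]); print('c',c,'L',L,'W',np.linalg.norm(P[0]-P[1]),'y',yv,'yaw',np.degrees(np.arctan2(xv[1],xv[0])))
for n,q in(('fork',(0,.08)),('hinge',(0,-.1))): print(n,c[:2]+q[0]*xv+q[1]*yv)
for p in [(38,190),(320,62),(362,138),(75,275)]: print('rack',plane(s,p[0]*.25+140,p[1]*.25+280,.056).round(4))
for p in [(62,48),(160,18)]: print('rackside',plane(w,p[0]*.3325+330,p[1]*.3325+345,.056).round(4))
print('collar',plane(s,140+.25*286,280+.25*125,.06).round(4),'spare',plane(s,140+.25*112,280+.25*207,.06))
E
```

```text
bore [0.5795 0.1785 0.0556] [0.0013 0.0013]
slot [0.4732 0.123  0.0368] [0.0013 0.0013]
post [0.5319 0.067  0.0892] [0.001 0.001]
hub [ 0.603  -0.0008  0.0591] [0.0019 0.0019]
A [ 0.5109  0.2435 -0.001 ] [0.0015 0.0015]
[0.5114 0.2363 0.008 ]
B [0.6189 0.2583 0.0024] [0.0013 0.0013]
[0.6184 0.2536 0.008 ]
C [ 0.6664 -0.0469 -0.    ] [0.001 0.001]
[ 0.6656 -0.0507  0.008 ]
D [ 0.5593 -0.0645  0.0027] [0.0026 0.0026]
[ 0.5591 -0.0671  0.008 ]
c [0.58861335 0.09304191 0.008     ] L 0.307580264420426 W 0.108399171632848 y [-0.15435097  0.98801608] yaw 8.879156402820469
fork [0.57626527 0.1720832 ]
hinge [ 0.60404844 -0.00575969]
rack [ 0.4431 -0.3793  0.056 ]
rack [ 0.4815 -0.2165  0.056 ]
rack [ 0.537  -0.2287  0.056 ]
rack [ 0.5003 -0.3929  0.056 ]
rackside [ 0.4777 -0.2187  0.056 ]
rackside [ 0.5355 -0.2327  0.056 ]
collar [ 0.5041 -0.2558  0.06  ] spare [ 0.48169041 -0.35579529  0.06      ]
```

```bash
cat >> h.py <<'E'
def go(x,y,z,yaw,cur=None):
    """row (cm,cm,cm,deg) from current measured pose to world target with tool down"""
    st=bot.read_state(); p=st['eef_pos']; a=np.radians(st['tcp_rot'][2])
    d=np.array([x,y,z])-p; tx=np.array([np.cos(a),np.sin(a),0]); ty=np.array([np.sin(a),-np.cos(a),0])
    t=-(yaw-st['tcp_rot'][2]); t=(t+180)%360-180
    print('row',np.round([d@tx*100,d@ty*100,-d[2]*100,t],2))
E
python3 -c "
from h import *
go(.52,.07,.22,135)"
```

```text
row [  50.47  -50.6     2.92 -111.46]
```

Emit:
send_rows([
  [6,-6,0,-10],
  [11,-11,0,-20],
  [16,-16,0,-30],
  [21,-21,0,-40],
  [25,-25,0.5,-50],
  [29.5,-29.5,1,-60],
  [34,-34,1.5,-70],
  [38,-38,2,-80],
  [42,-42,2.5,-90],
  [46,-46,3,-100],
])

```text
time: 1.4
eef_pos: [0.4883, -0.0138, 0.2223]
tcp_rot: [-180.0, 0.1, 123.8]
contact_force: [0.6, -0.6, 0.9]
finger_gap: 0.0858
grip_force: 0.0
```

```bash
python3 -c "
from h import *
s=bot.read_state();print(s['time'],s['joint_positions'].round(1));go(.5,.06,.24,135);go(.5,.06,.24,98)"
```

```text
1.4 [ 47.2  21.4 -58.2 112.4  21.6  57.8  12.7]
row [  5.49   5.08  -1.77 -11.19]
row [ 5.49  5.08 -1.77 25.81]
```

Emit:
send_rows([
  [2,2,-0.5,8],
  [4,3.5,-1,16],
  [5.5,5,-1.8,24],
  [5.5,5,-1.8,24],
])

```text
time: 1.9
eef_pos: [0.4995, 0.0602, 0.2409]
tcp_rot: [179.9, -0.0, 99.8]
contact_force: [-0.1, 0.1, -0.1]
finger_gap: 0.0856
grip_force: 0.0
```

```bash
python3 - <<'E'
from h import *
d=save('wrist','w1')
i=cv2.imread('pics/w1.png')
for n,X in(('bore',(.5795,.1785,.06)),('post',(.532,.067,.092)),('slot',(.4732,.123,.047)),('hinge',(.604,-.004,.062))):
    p=proj(d,X,True);print(n,np.round(p,1))
E
```

```text
bore [436.9 100.3]
post [361.2 227.6]
slot [299.9 139.6]
hinge [416.4 304.3]
```

View pics/w1.png

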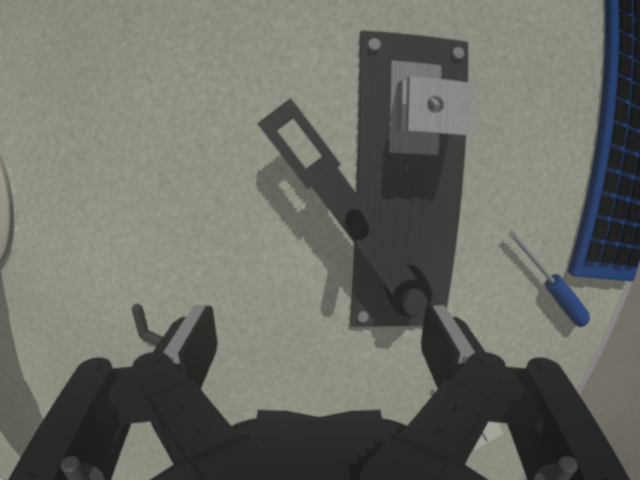

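The wrist view shows the bore at (435.5,104.5), the slot's centre at (300,143), the post top at (357,222) and the hub top at about (415,301).

```bash
python3 - <<'E'
from h import *
d=ld('w1')
for n,p,z in(('bore',(435.5,104.5),.06),('post',(357,222),.092),('slot',(300,143),.047),('hub',(415,301),.062)):
    print(n,plane(d,*p,z,True).round(4))
go(.532,.066,.15,135)
go(.532,.066,.074,135)
E
```

```text
bore [0.579  0.1747 0.06  ]
post [0.5279 0.0707 0.092 ]
slot [0.4737 0.1202 0.047 ]
hub [ 0.6017 -0.0008  0.062 ]
row [  0.18   3.37   9.03 -35.2 ]
row [  0.18   3.37  16.63 -35.2 ]
```

Emit:
send_rows([
  [0,1.5,3,-10],
  [0,3.2,6,-20],
  [0,3.2,9,-30],
  [0,3.2,12,-35],
  [0,3.2,15,-35],
  [0,3.2,16.5,-35],
  [0,3.2,16.5,-35],
])

```text
time: 2.82
eef_pos: [0.5299, 0.0626, 0.0744]
tcp_rot: [-179.9, -0.1, 134.5]
contact_force: [0.1, -0.4, -0.0]
finger_gap: 0.0853
grip_force: 0.0
```

Emit:
send_rows([
  [0,0,0,0],
  [0,0,0,0],
  [0,0,0,0],
  [0,0,0,0],
  [0,0,0,0],
  [0,0,0,0],
], claw=0.1)

```text
time: 3.58
eef_pos: [0.5313, 0.0638, 0.0761]
tcp_rot: [179.9, 0.1, 134.6]
contact_force: [0.0, -0.2, 5.7]
finger_gap: 0.0141
grip_force: 58.3
```

Emit:
send_rows([
  [0,0.85,0,5],
  [-0.06,1.7,0,10],
  [-0.2,2.53,0,15],
  [-0.42,3.35,0,20],
  [-0.7,4.15,0,25],
  [-1.06,4.92,0,30],
  [-1.47,5.66,0,35],
  [-1.96,6.36,0,40],
  [-1.96,6.36,0,40],
  [-1.96,6.36,0,40],
])

```text
time: 4.82
eef_pos: [0.5909, 0.0941, 0.0761]
tcp_rot: [179.9, 0.0, 94.6]
contact_force: [1.9, -0.7, 4.6]
finger_gap: 0.0145
grip_force: 59.2
```

Emit:
send_rows([
  [0,0,0,0],
  [0,0,0,0],
  [0,0,0,0],
  [0,0,-4,0],
  [0,0,-8,0],
  [-2,0,-13,0],
  [-6,0,-16.5,0],
  [-8,0,-16.5,0],
  [-8,0,-16.5,0],
], claw=1)

```text
time: 5.95
eef_pos: [0.5957, 0.012, 0.2393]
tcp_rot: [-179.9, 0.0, 94.3]
contact_force: [0.2, 0.6, 0.1]
finger_gap: 0.0856
grip_force: 0.0
```

```bash
python3 - <<'E'
from h import *
d=save('wrist','w2'); s=save('scene','s2'); w=save('side','v2')
def crop(n,x,y,ww,h): 
    i=cv2.imread(f'pics/{n}.png')[y:y+h,x:x+ww]; return cv2.resize(i,(400,300),interpolation=cv2.INTER_CUBIC)
for X in((.579,.1755,.06),(.590,.0944,.092),(.603,-.002,.062)): print(np.round([proj(d,X,True),proj(s,X),proj(w,X)],1).tolist())
u,v=map(int,proj(d,(.579,.1755,.06),True)); x0,y0=max(0,min(u-80,480)),max(0,min(v-60,360))
print(x0,y0)
cv2.imwrite('pics/c3.png',np.vstack([np.hstack([crop('w2',x0,y0,160,120),crop('w2',0,0,640,480)]),np.hstack([crop('s2',290,195,133,100),crop('v2',235,180,160,120)])]))
print(bot.read_state()['eef_pos'],bot.read_state()['time'])
E
```

```text
[[312.9, 23.2], [374.0, 226.5], [288.1, 198.3]]
[[319.0, 119.2], [353.2, 239.6], [311.1, 208.3]]
[[325.8, 236.5], [326.4, 273.5], [341.2, 245.1]]
232 0
[0.59502639 0.01619882 0.23898652] 6.1
```

View pics/c3.png

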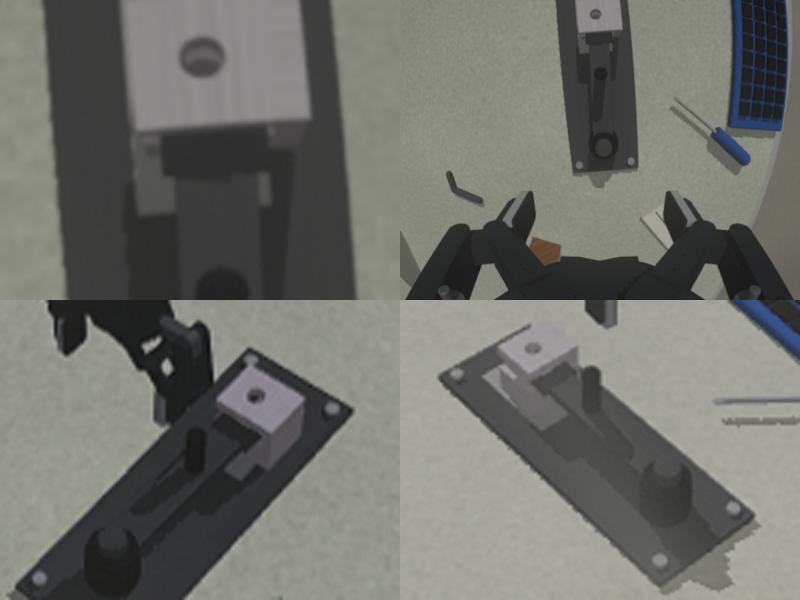

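The arm's eye now lies in the fork. The bore is at wrist pixel (312.8,22.8), which agrees with (0.579, 0.1755). Next I check the arm line against it and move to the rack.

```bash
python3 - <<'E'
from h import *
d=ld('w2')
i=cv2.cvtColor(d['pixels'],cv2.COLOR_RGB2GRAY)
print(plane(d,312.8,22.8,.06,True).round(4),'eye',plane(d,318.8,60,.047,True).round(4),'post',plane(d,319.5,118,.092,True).round(4),'hub',plane(d,322.5,234,.062,True).round(4))
s=ld('s2');w=ld('v2')
print('post tri',tri(ray(s,290+195*.3325,195+134*.3325),ray(w,235+190*.4,180+70*.4)))
print('bore s2/v2',tri(ray(s,290+256*.3325,195+95*.3325),ray(w,235+134*.4,180+48*.4)))
go(.44,-.24,.24,90);go(.45,-.28,.24,13)
E
```

```text
[0.5789 0.1758 0.06  ] eye [0.5859 0.1465 0.047 ] post [0.5903 0.0953 0.092 ] hub [0.6   0.    0.062]
post tri (array([0.59152296, 0.09802059, 0.08949805]), [np.float64(0.0004789794544231016), np.float64(0.0004789794544231265)])
bore s2/v2 (array([0.58020621, 0.17768183, 0.05654852]), [np.float64(0.0015895110808610933), np.float64(0.0015895110808610482)])
row [-24.28 -17.53  -0.1    4.66]
row [-28.34 -16.86  -0.1   81.66]
```

Emit:
send_rows([
  [-2.5,-1.7,0,10],
  [-5,-3.4,0,20],
  [-7.5,-5.1,0,30],
  [-10,-6.8,0,40],
  [-12.5,-8.5,0,50],
  [-15,-10.2,0,60],
  [-17.5,-12,0,70],
  [-20,-13.8,0,80],
  [-22.5,-15.5,0,90],
  [-25,-17,0,100],
])

```text
time: 7.35
eef_pos: [0.4461, -0.2469, 0.2394]
tcp_rot: [-179.9, 0.1, -5.6]
contact_force: [0.5, -0.2, -0.4]
finger_gap: 0.0851
grip_force: 0.0
```

```bash
python3 - <<'E'
from h import *
d=save('wrist','w3'); s=bot.read_state();print(s['joint_positions'].round(1),s['eef_pos'],s['tcp_rot'],s['time'])
c=list(map(int,proj(d,(.502,-.256,.1),True)));print(c, proj(d,(.5,-.256,.056),True))
x0,y0=np.clip(c[0]-70,0,480),np.clip(c[1]-60,0,360);print(x0,y0)
i=cv2.imread('pics/w3.png')
cv2.imwrite('pics/c4.png',cv2.resize(i[y0:y0+120,x0:x0+160],(800,600),interpolation=cv2.INTER_CUBIC))
E
```

```text
[ 46.5  14.8 -23.2 109.3   7.   57.4 -76.2] [ 0.44387709 -0.25137367  0.23919164] [ 1.79942944e+02  1.59490602e-01 -6.30258579e+00] 7.4
[323, 157] (np.float64(322.82729250930015), np.float64(155.62492923491553))
253 97
```

View pics/c4.png

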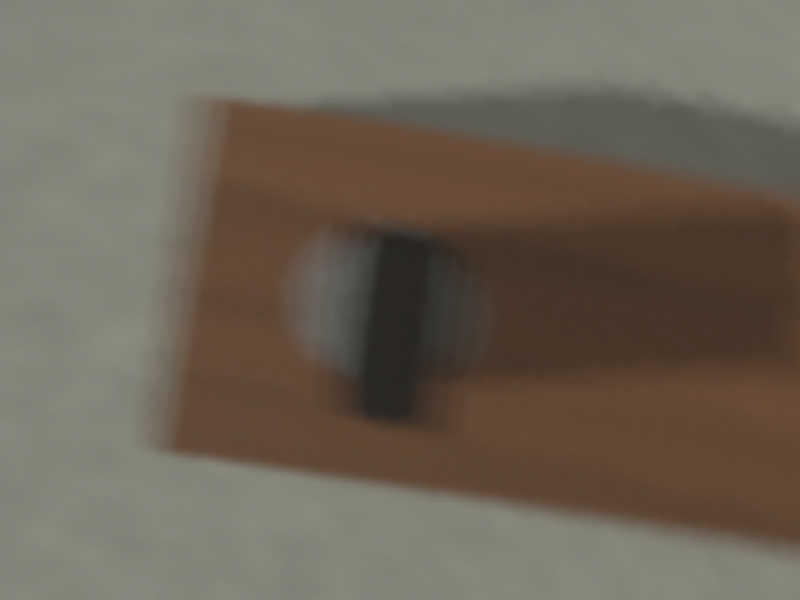

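The picture is blurred by leftover motion, with the handle roughly upright at crop (395,325). I retake it now that the arm is still and measure by mask.

```bash
python3 - <<'E'
from h import *
d=save('wrist','w4'); s=bot.read_state();print(s['eef_pos'],s['tcp_rot'])
print(proj(d,(.502,-.256,.1),True))
g=d['pixels'][97:217,253:413].astype(int).max(2)
m=(g<62).astype(np.uint8)
n,l,st,ce=cv2.connectedComponentsWithStats(m)
for k in range(1,n):
    if st[k,4]>40:
        c,_=cv2.findContours((l==k).astype(np.uint8),0,2); print(st[k],ce[k]+[253,97],cv2.minAreaRect(c[0]))
i=d['pixels'][97:217,253:413,::-1]
cv2.imwrite('pics/c5.png',cv2.resize(np.hstack([i,np.repeat(m[:,:,None]*255,3,2)]),(800,300),interpolation=cv2.INTER_CUBIC))
E
```

```text
[ 0.44481703 -0.24970545  0.23923677] [ 1.79985789e+02  1.37011286e-01 -5.75434095e+00]
(np.float64(315.1664766679026), np.float64(154.68601091369857))
[ 56  42  22  39 736] [319.30434783 157.50679348] ((66.27459716796875, 60.47950744628906), (19.646255493164062, 38.206085205078125), 5.19442892074585)
```

View pics/c5.png

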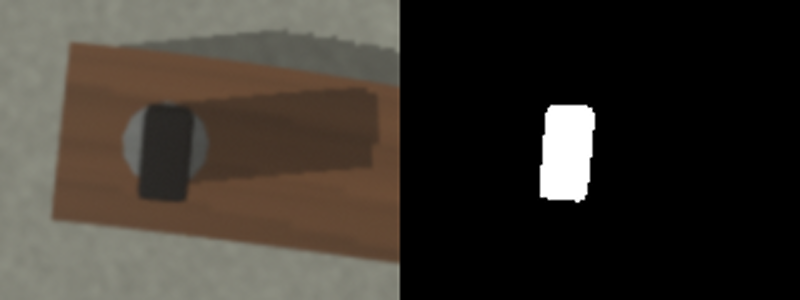

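The handle's centre is at (319.3,157.5) and the collar's circle at (319.4,154.2), with the long side at world yaw about -11 to -13 deg, in line with the rack's x.

```bash
python3 - <<'E'
from h import *
d=ld('w4'); print('cam',-d['R'].T@d['t'])
for z,p in((.106,(319.2,160)),(.09,(319.3,157.5)),(.062,(319.4,154.2))): print(z,plane(d,*p,z,True).round(4))
for p in((280.5,114),(273.5,184.5)): print('rack corner',plane(d,*p,.056,True).round(4))
s=ld('scene0')
# height check: handle top in scene vs wrist
print(tri(ray(d,319.2,160,True),ray(s,205.7,297.5)))
go(.502,-.2575,.16,-12);go(.502,-.2575,.086,-12)
E
```

```text
cam [ 0.52073818 -0.26013023  0.36357043]
0.106 [ 0.4984 -0.2584  0.106 ]
0.09 [ 0.4989 -0.2586  0.09  ]
0.062 [ 0.4993 -0.2588  0.062 ]
rack corner [ 0.5359 -0.231   0.056 ]
rack corner [ 0.4781 -0.2178  0.056 ]
(array([ 0.49951822, -0.2578298 ,  0.11512671]), [np.float64(0.0007366167582048829), np.float64(0.0007366167582047808)])
row [5.77 0.2  7.92 6.25]
row [ 5.77  0.2  15.32  6.25]
```

Emit:
send_rows([
  [2.5,0.2,3,3],
  [5.5,0.3,6,6.3],
  [5.5,0.3,9,6.3],
  [5.5,0.3,12,6.3],
  [5.5,0.3,14,6.3],
  [5.5,0.3,15.3,6.3],
  [5.5,0.3,15.3,6.3],
])

```text
time: 8.32
eef_pos: [0.5007, -0.2547, 0.0862]
tcp_rot: [-179.9, 0.1, -11.6]
contact_force: [-0.4, 0.3, -0.1]
finger_gap: 0.0853
grip_force: 0.0
```

Emit:
send_rows([
  [0,0,0,0],
  [0,0,0,0],
  [0,0,0,0],
  [0,0,0,0],
  [0,0,0,0],
  [0,0,0,0],
], claw=0)

```text
time: 9.07
eef_pos: [0.5013, -0.2567, 0.0879]
tcp_rot: [180.0, -0.0, -11.8]
contact_force: [-0.8, -0.2, 5.1]
finger_gap: 0.0135
grip_force: 58.8
```

Emit:
send_rows([
  [0,0,-1,0],
  [0,0,-3,0],
  [0,0,-5,0],
  [0,0,-8,0],
  [0,0,-11,0],
  [0,0,-13,0],
  [0,0,-13,0],
  [0,0,-13,0],
])

```text
time: 10.07
eef_pos: [0.5002, -0.2561, 0.2164]
tcp_rot: [-180.0, 0.1, -11.8]
contact_force: [-0.2, 0.4, -1.2]
finger_gap: 0.0131
grip_force: 59.0
```

```bash
python3 - <<'E'
from h import *
d=save('wrist','w5'); s=bot.read_state();print(s['eef_pos'],s['contact_force'],s['finger_gap'],s['wrist_torque'])
go(.579,.1755,.2,70)
# orange: where pin tip should project
p=s['eef_pos'];
for z in(.076,.03): print(proj(d,p-[0,0,z],True))
cv2.imwrite('pics/w5c.png',cv2.resize(d['pixels'][240:480,160:480,::-1],(640,480),interpolation=cv2.INTER_CUBIC))
E
```

```text
[ 0.50001572 -0.25604912  0.21609463] [-0.45092307 -0.22829768 -1.41466443] 0.012913591743180549 [-0.01568732 -0.00355955 -0.03419959]
row [ -1.06 -43.86   1.61 -81.76]
(np.float64(317.9137331782422), np.float64(265.05474373090436))
(np.float64(317.75049140191555), np.float64(300.6365910689747))
```

View pics/w5c.png

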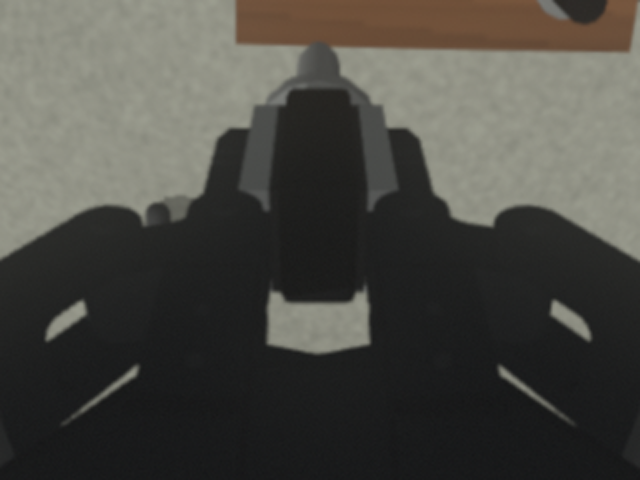

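Emit:
send_rows([
  [0,-3,0,-8],
  [-0.2,-8,0,-16],
  [-0.4,-13,0,-24],
  [-0.6,-18,0,-32],
  [-0.8,-23,0,-40],
  [-1,-28,0,-48],
  [-1,-33,0,-56],
  [-1,-38,0,-64],
  [-1,-42,0,-72],
  [-1,-43.8,1.5,-80],
])

```text
time: 11.38
eef_pos: [0.5803, 0.1783, 0.2021]
tcp_rot: [-180.0, -0.1, 68.7]
contact_force: [0.8, -0.4, -1.5]
finger_gap: 0.0133
grip_force: 59.0
```

Emit:
send_rows([
  [0,0,1,0],
  [0,0,2.5,0],
  [0,0,3.5,0],
  [0,0,4,0],
  [0,0,4,0],
  [0,0,4,0],
  [0,0,4,0],
])

```text
time: 12.25
eef_pos: [0.5808, 0.1745, 0.1629]
tcp_rot: [179.9, -0.0, 68.2]
contact_force: [0.3, 0.8, -1.1]
finger_gap: 0.0136
grip_force: 59.0
```

```bash
python3 - <<'E'
from h import *
d=save('wrist','w6'); a=save('scene','s6');b=save('side','v6'); s=bot.read_state();print(s['time'],s['eef_pos'],s['tcp_rot'],s['contact_force'])
go(.579,.1755,.16,s['tcp_rot'][2])
def crop(e,x,y,w,h): return cv2.resize(e['pixels'][y:y+h,x:x+w,::-1],(400,300),interpolation=cv2.INTER_CUBIC)
cv2.imwrite('pics/c6.png',np.vstack([np.hstack([crop(d,238,200,160,120),crop(a,330,170,80,60)]),np.hstack([crop(b,250,150,80,60),crop(d,0,0,640,480)])]))
print(proj(d,(.579,.1755,.06),True),proj(d,s['eef_pos']-[0,0,.076],True))
E
```

```text
12.4 [0.58058502 0.17442814 0.1626534 ] [ 1.79971185e+02 -1.40043914e-02  6.82337567e+01] [ 0.26795952 -1.0543284  -0.53062679]
row [ 0.04 -0.19  0.27  0.  ]
(np.float64(314.31122906654696), np.float64(248.28591213071525)) (np.float64(317.07214195430436), np.float64(263.5199773964641))
```

View pics/c6.png

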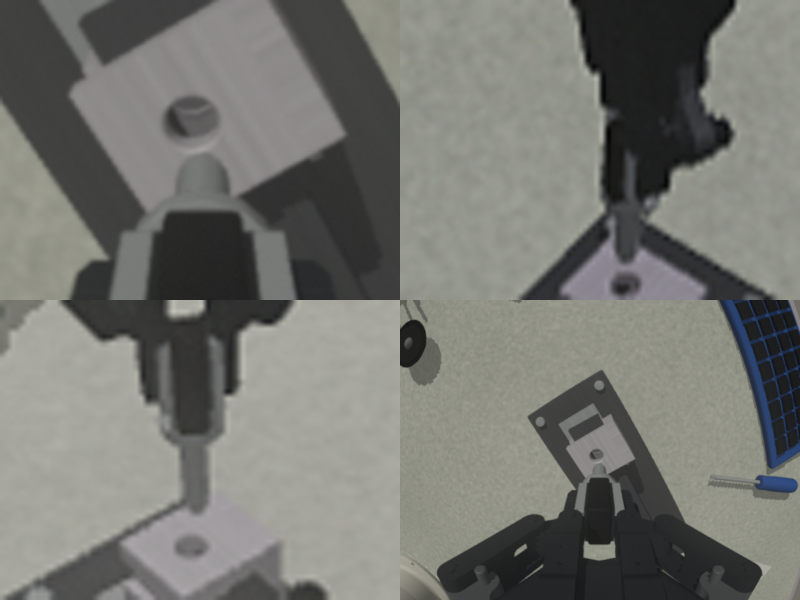

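The wrist view shows the bore at (314.4,246.8) and the tip's far edge at (319.2,261.2). Scene tip and bore are at (375,221) and (375.2,226.8), side at (289.2,191.2) and (288.4,199), so the tip is about 2 mm off above the mouth.

```bash
python3 - <<'E'
from h import *
d,a,b=ld('w6'),ld('s6'),ld('v6')
T=bot.read_state()['eef_pos']
t1,e1=tri(ray(a,375,221.1),ray(b,289.2,191.2)); t2,e2=tri(ray(a,375.2,226.7),ray(b,288.3,199.1))
print('ext tip',t1,e1,'bore',t2,e2,'diff',t2-t1)
bw=plane(d,314.4,246.8,.06,True); tw=plane(d,319.2,261.2,T[2]-.076,True)
an=np.radians(68.2);tx=np.array([np.cos(an),np.sin(an),0]);ty=np.array([np.sin(an),-np.cos(an),0])
print('wrist tip edge',tw,'bore',bw,'tip from TCP tool',(tw-T)@tx,(tw-T)@ty)
tc=tw-.004*tx
for D in(t2-t1,bw-tc): print('move tool',D@tx,D@ty)
E
```

```text
ext tip [0.58128557 0.17445773 0.08249349] [np.float64(0.0012093285713276072), np.float64(0.0012093285713276549)] bore [0.58006542 0.1783513  0.05596211] [np.float64(0.0012031345583425424), np.float64(0.0012031345583426094)] diff [-0.00122015  0.00389357 -0.02653138]
wrist tip edge [0.58225695 0.17529996 0.0866534 ] bore [0.57943132 0.17641436 0.06      ] tip from TCP tool 0.0014303717484683788 0.0012285965834403496
move tool 0.003161997999222368 -0.002578835935180752
move tool 0.003985354016629246 -0.0030374089592730873
```

Emit:
send_rows([
  [0.2,-0.1,0,0],
  [0.35,-0.28,0.5,0],
  [0.35,-0.28,1,0],
  [0.35,-0.28,1.5,0],
  [0.35,-0.28,1.9,0],
  [0.35,-0.28,2.1,0],
  [0.35,-0.28,2.2,0],
  [0.35,-0.28,2.2,0],
  [0.35,-0.28,2.2,0],
])

```text
time: 13.52
eef_pos: [0.5792, 0.1787, 0.1405]
tcp_rot: [180.0, -0.0, 68.2]
contact_force: [-0.0, 0.1, -0.3]
finger_gap: 0.0133
grip_force: 59.0
```

Emit:
send_rows([
  [0,0,0.1,0],
  [0,0,0.2,0],
  [0,0,0.3,0],
  [0,0,0.4,0],
  [0,0,0.5,0],
  [0,0,0.5,0],
])

```text
time: 14.28
eef_pos: [0.579, 0.1786, 0.1352]
tcp_rot: [-180.0, 0.0, 68.2]
contact_force: [-0.1, 0.3, -0.4]
finger_gap: 0.0131
grip_force: 59.0
```

Emit:
send_rows([
  [0,0,0.1,0],
  [0,0,0.2,0],
  [0,0,0.3,0],
  [0,0,0.4,0],
  [0,0,0.4,0],
])

```text
time: 14.9
eef_pos: [0.579, 0.1787, 0.1312]
tcp_rot: [-180.0, 0.0, 68.2]
contact_force: [0.2, 0.3, -0.9]
finger_gap: 0.0133
grip_force: 59.0
```

Emit:
send_rows([
  [0,0,0.1,0],
  [0,0,0.2,0],
  [0,0,0.3,0],
  [0,0,0.4,0],
  [0,0,0.4,0],
])

```text
time: 15.52
eef_pos: [0.5791, 0.1787, 0.1273]
tcp_rot: [-180.0, 0.0, 68.2]
contact_force: [-0.0, -1.3, -0.9]
finger_gap: 0.0133
grip_force: 59.0
```

Emit:
send_rows([
  [0,0,0.1,0],
  [0,0,0.2,0],
  [0,0,0.3,0],
  [0,0,0.4,0],
  [0,0,0.4,0],
])

```text
time: 16.15
eef_pos: [0.5791, 0.1786, 0.1232]
tcp_rot: [-180.0, 0.0, 68.2]
contact_force: [0.3, -0.5, -1.6]
finger_gap: 0.0136
grip_force: 59.0
```

Emit:
send_rows([
  [0,0,0.1,0],
  [0,0,0.2,0],
  [0,0,0.3,0],
  [0,0,0.4,0],
  [0,0,0.4,0],
])

```text
time: 16.77
eef_pos: [0.5791, 0.1786, 0.1192]
tcp_rot: [-180.0, 0.0, 68.2]
contact_force: [0.2, -1.1, -0.7]
finger_gap: 0.0132
grip_force: 59.0
```

Emit:
send_rows([
  [0,0,0.1,0],
  [0,0,0.2,0],
  [0,0,0.3,0],
  [0,0,0.4,0],
  [0,0,0.5,0],
  [0,0,0.5,0],
])

```text
time: 17.52
eef_pos: [0.5791, 0.1786, 0.1142]
tcp_rot: [-180.0, 0.0, 68.2]
contact_force: [0.3, -1.2, -1.1]
finger_gap: 0.0134
grip_force: 59.0
```

Emit:
send_rows([
  [0,0,0.1,0],
  [0,0,0.2,0],
  [0,0,0.3,0],
  [0,0,0.4,0],
  [0,0,0.4,0],
])

```text
time: 18.15
eef_pos: [0.5791, 0.1786, 0.1102]
tcp_rot: [-180.0, 0.0, 68.2]
contact_force: [-0.4, -0.5, -2.1]
finger_gap: 0.0132
grip_force: 59.0
```

Emit:
send_rows([
  [0,0,0.1,0],
  [0,0,0.2,0],
  [0,0,0.3,0],
  [0,0,0.4,0],
  [0,0,0.4,0],
])

```text
time: 18.77
eef_pos: [0.5791, 0.1786, 0.1062]
tcp_rot: [-180.0, 0.0, 68.2]
contact_force: [0.5, -0.8, -0.6]
finger_gap: 0.0132
grip_force: 59.0
```

Emit:
send_rows([
  [0,0,0.1,0],
  [0,0,0.2,0],
  [0,0,0.3,0],
  [0,0,0.4,0],
  [0,0,0.4,0],
])

```text
time: 19.4
eef_pos: [0.5791, 0.1787, 0.1022]
tcp_rot: [-180.0, 0.0, 68.2]
contact_force: [1.6, -0.6, -2.1]
finger_gap: 0.0132
grip_force: 59.0
```

Emit:
send_rows([
  [0,0,0.1,0],
  [0,0,0.2,0],
  [0,0,0.3,0],
  [0,0,0.4,0],
  [0,0,0.4,0],
])

```text
time: 20.02
eef_pos: [0.5791, 0.1787, 0.0982]
tcp_rot: [-180.0, -0.0, 68.2]
contact_force: [0.9, -1.3, -1.0]
finger_gap: 0.0132
grip_force: 58.9
```

Nearly home; smaller steps now.

Emit:
send_rows([
  [0,0,0.1,0],
  [0,0,0.2,0],
  [0,0,0.3,0],
  [0,0,0.4,0],
  [0,0,0.4,0],
])

```text
time: 20.65
eef_pos: [0.5791, 0.1786, 0.0942]
tcp_rot: [-180.0, 0.0, 68.2]
contact_force: [1.1, -2.0, -1.1]
finger_gap: 0.0132
grip_force: 59.0
```

Emit:
send_rows([
  [0,0,0.05,0],
  [0,0,0.1,0],
  [0,0,0.15,0],
  [0,0,0.15,0],
])

```text
time: 21.15
eef_pos: [0.5792, 0.1787, 0.0928]
tcp_rot: [180.0, -0.0, 68.2]
contact_force: [0.4, -0.6, 0.1]
finger_gap: 0.0136
grip_force: 59.0
```

Emit:
send_rows([
  [0,0,0.05,0],
  [0,0,0.1,0],
  [0,0,0.1,0],
])

```text
time: 21.52
eef_pos: [0.5791, 0.1787, 0.0919]
tcp_rot: [180.0, 0.0, 68.2]
contact_force: [0.7, -1.3, 1.3]
finger_gap: 0.0133
grip_force: 59.4
```

Emit:
send_rows([
  [0,0,0.05,0],
  [0,0,0.05,0],
])

```text
time: 21.78
eef_pos: [0.5792, 0.1787, 0.0919]
tcp_rot: [180.0, 0.0, 68.2]
contact_force: [-1.0, -2.3, 6.1]
finger_gap: 0.013
grip_force: 60.0
```

Emit:
send_rows([
  [0,0,0.05,0],
  [0,0,0.05,0],
])

```text
time: 22.02
eef_pos: [0.5792, 0.1787, 0.0918]
tcp_rot: [180.0, 0.0, 68.2]
contact_force: [-3.4, -4.2, 8.7]
finger_gap: 0.013
grip_force: 60.7
```

The collar is home: at the grasp the TCP was 77.9 mm above the tip, so the tip is now at 13.9 mm. Releasing.

Emit:
send_rows([
  [0,0,-0.1,0],
  [0,0,-0.1,0],
  [0,0,-0.1,0],
  [0,0,-0.1,0],
  [0,0,-0.1,0],
  [0,0,-2,0],
  [0,0,-5,0],
  [0,0,-9,0],
  [0,0,-13,0],
  [-4,0,-15,0],
], claw=1)

```text
time: 23.28
eef_pos: [0.5654, 0.1456, 0.2453]
tcp_rot: [179.8, -0.3, 68.5]
contact_force: [1.1, -0.6, 0.5]
finger_gap: 0.0856
grip_force: 0.0
```

Emit:
send_rows([
  [-4,0,0,0],
  [-8,0,0,0],
  [-8,0,0,0],
  [-8,0,0,0],
])

```text
time: 23.78
eef_pos: [0.5351, 0.0678, 0.242]
tcp_rot: [179.9, -0.1, 68.2]
contact_force: [-0.2, 1.7, 0.4]
finger_gap: 0.0852
grip_force: 0.0
```

```bash
python3 - <<'E'
from h import *
d=save('wrist','w7'); a=save('scene','s7');b=save('side','v7'); print(bot.read_state()['contact_force'],bot.read_state()['finger_gap'])
def crop(e,x,y,w,h): return cv2.resize(e['pixels'][y:y+h,x:x+w,::-1],(400,300),interpolation=cv2.INTER_CUBIC)
cv2.imwrite('pics/c7.png',np.vstack([np.hstack([crop(d,0,0,640,480),crop(a,330,170,80,60)]),np.hstack([crop(b,250,150,80,60),crop(a,100,180,320,240)])]))
E
```

```text
[ 0.43042993  0.44888447 -0.04138169] 0.08561583293869399
```

View pics/c7.png

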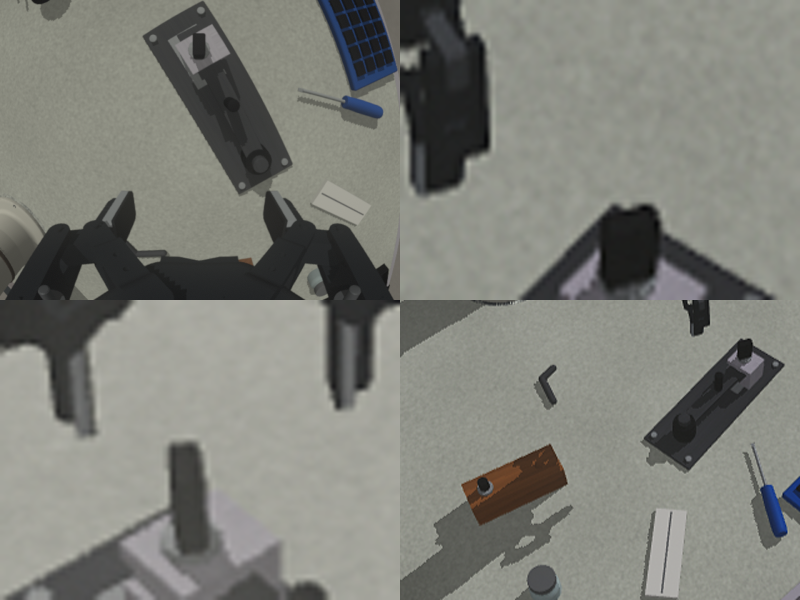

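The views show the pin upright at side crop (190,500) with its collar on the ear, the arm in the fork, the spare still in the rack, and the gripper clear. I hand the job in.

```bash
python3 -c "
from workcell import bot
print(bot.job_done())"
```

```text
the job is handed in; nothing more can be done
None
```

The folding arm lies in the fork with the thick pin through both, its collar home on the ear, at about 24 s of the 72 s. The highest contact force I read was about 10 N, well under the 30 N limit. The spare was left in the rack, and the job is handed in, but no verdict came back.

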